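Unscrew a dough-press pillar cap of unknown thread hand over a crumb tin

ROBOT

A 7-joint arm with a two-finger parallel gripper is mounted at the origin on the work surface. World frame = base frame: x ahead of the robot, y to its left, z up, the work surface at z = 0. Lengths are in m, angles in rad, forces in N, time in s.
With the tool pointing down it reaches from about 0.35 to 0.9 m from the base axis. Payload 19.9 kg.
Tool frame: the origin (TCP) lies at the very end of the fingers, on their centre line; the grasp point (between the pads) lies behind it (pinch_z is the y of the grasp point in the tool frame, in m); y points along the fingers, z is the direction in which the jaws open and shut, and the axes are right-handed (so a half turn about y gives the same grasp; the last joint's range is limited). The gripper opens to 85 mm and grips with 20 to 120 N. Pads are 22 mm wide; open, the fingers measure 114 mm over their backs; the gripper's body (76 mm by 85 mm) begins 54 mm behind the grasp point. The pads swing forward as they close: fully open they stand 13 mm farther back than shut.
Start: joints at [1.103, 0.417, -0.01, 1.614, 0.005, 1.111, -0.053], TCP at [0.258, -0.569, 0.231] pointing down, gripper open.
Joint ranges: [-2.81, 2.81], [-0.39, 2.02], [-1.27, 1.25], [0.06, 2.57], [-1.19, 4.33], [0.19, 2], [-2.82, 2.82]. Speed limits (rad/s): [1.89, 1.89, 2.39, 2.39, 3.01, 3.01, 3.01].

INTERFACE

Orientations are given as a unit quaternion [w, x, y, z].
In Python, from cell import * gives the robot as it stands. The module is installed in compiled form; this text tells all that it offers.
- The arm moves only by the tool servo_tool, never from a script. Its argument "series" is a list that holds one entry, the list of rows, each a list of 6 numbers: the shift along the tool's x, y, z normalised to -1 to 1, where 1 is 0.2 m, then the turn, a rotation vector about the tool's x, y, z normalised to -1 to 1, where 1 is 60 degrees. A call has 1 to 8 rows; each row is the pose to reach, as a shift and turn from the pose commanded when the call began, along the tool's axes at that moment; what a row does not reach only later rows make up. A row lasts 1/8 s, in which the tool goes at most 62.5 mm and 10.7 degrees, less where a joint would pass 70% of its speed; a pose out of reach is approached as far as the arm can. A call with a number of a shift or a turn outside -1 to 1 is refused whole. A call with a gripper value outside its range is refused whole. "grip" is the opening, from 0 (shut) to 1 (fully open), set as the call begins (left out, the last holds). The fingers move at their own pace and stop on an object; the grip force is fixed at half the most. Time passes only in rows, so rows that repeat a pose let the fingers close. It gives the time, the measured TCP pose, the force and the opening at its end, in the units of the state.
- get_obs(): the state, without advancing time (a new reading comes with each control period).
- camera(name): name is "scene" or "top" or "wrist"; returns a dict with "color" (420x560x3 uint8, red, green, blue), "fov_y" (degrees; the focal length in pixels is half the picture's height over the tangent of half this angle, whatever the lens; pixels are square), "cx", "cy" (the principal point, pixels), "R" (3x3) and "t" (3): a world point X has camera coordinates R X + t; the wrist camera has in their place "hand_eye" (4x4, takes a point from camera to tool coordinates, whose origin is the TCP and whose axes are the tool frame's). Camera axes: x right, y down, z forward; pixel columns grow to the right and rows downward; lengths in m; the calibration is good to about 2 mm. A picture is of the moment at which its call begins: read the wrist's pose just before it. There is no depth.
- hand_in(): hands the job in, once; it reports no verdict.
The state is a dict: "time_s": time; "joint_positions": joint angles; "qd": joint speeds; "joint_efforts": joint torques, N m; "eef_pos": TCP position; "tcp_rot": TCP orientation; "ft_force": force on the tool from outside, world axes, zero at the start; "torque": the same for the moment, N m; "grip_width": opening from 0.0 (shut) to 1.0 (fully open).
Only numpy, scipy, OpenCV 4.12 (cv2) and the standard library are available. Lean on these libraries where they do the work, as an engineer would, in place of code of your own. Each camera call takes 0.05 s, during which the arm holds its last target.

TASK

First push the round cake tin along the bench, without lifting it off the bench, until it stands wholly on the round rubber mat, so that it can catch old flour. Then take the wing cap off the press head's left pillar (left as seen from the robot): nobody remembers which of the two pillars has the reverse thread, so try it both ways, turn it the way that gives until it is free, and lift it off. Finish still holding the cap in the gripper, above the middle of the tin and clear of its rim, and leave the other cap and everything else where they are.

Things in the scene. Friction and masses are not known exactly. Their poses are not given: they have to be found in the camera images.
- tin_center (a point): Round open cake tin of dark steel, outer diameter 120 mm, 45 mm high, wall and floor 3 mm, 0.25 kg, standing loose on the bench. The point is on its axis, half-way up (22.5 mm above the bench); z is up. It may be pushed from outside, or from within against its wall. It starts to the left or the right of the mat.
- mat: Thin flat round black rubber mat lying on the bench in front of the press head, 164 mm in diameter, under 1 mm thick (a tin slides on to it without a step), fixed. Origin at its centre, on the bench.
- cap_left_center (a point): The cap to take off, on the left (+y) pillar: black plastic, loose, 0.12 kg, 68 mm tall. A round skirt, 46 mm in diameter and 36 mm tall, carries an upright wing (flat bar) 44 mm long, 16 mm wide, 32 mm tall. The point is on the cap's axis half-way up: 34 mm above its lower edge, 2 mm below the wing's foot. x runs along the wing, y across it (the 16 mm to pinch), z up.
- cap_left_wing (a point): Centre of that wing, on the axis. A short steep thread hides inside. One way the cap meets a hard stop 6 to 18 degrees from its start; the other way it turns easily, is free after 66 degrees and stops at 70 to 82. It does not rise as it turns; then it lifts straight up (about 2 mm side play) and is clear after 25 mm. Which way loosens varies and cannot be seen.
- cap_right_center (a point): The same kind of cap on the press head's right (-y) pillar, with the opposite thread; its point is at the same place as on the left cap. Leave it on.
- press_top (a point): Dough-divider press head, fixed on the bench: base plate 120 x 340 x 20 mm, two pillars 240 mm apart along y, a beam 56 x 320 mm across them with its top 110 mm above the bench, and a spring spindle 34 mm in diameter in the middle, rising 55 mm above the beam. The point is the middle of the beam's top; y runs to the left pillar, z up. The caps stand on square plates 6 mm thick on the beam.
- loaf_tin: Bystander: rectangular open tin of dark steel, 90 x 130 x 50 mm, loose, on the other side of the mat from the round tin. Origin at the centre of its underside.
- nozzle: Bystander: steel piping cone, 48 mm in diameter at its foot, 70 mm high, loose. Origin at the centre of its underside.
- cutter: Bystander: steel ring cutter, 70 mm in diameter, 35 mm high, loose. Origin at the centre of its underside.
- spanner: Bystander: wrench lying flat on the bench, loose. Origin at its underside.
- jar: Bystander: glass jar with a steel lid, 64 mm in diameter, 85 mm high, behind the press head. Origin at the centre of its underside.
Not all that is in view belongs to the job. Leave any blue or red look-alike of the part that bears tin_center alone.

How it is judged:
By the outcome, as a careful person would: the job done as asked, in the order asked, and still so for the second after the job is handed in, while the arm keeps its last pose, push and grip.
It also fails if it takes over 70 s, if anything falls off the work surface, if the arm or the gripper's body presses on something with over 40 N, if the wrist force passes 120 N, or if a joint passes its speed limit or range.

## Working session

There is one attempt and no reset: what is moved stays moved. The work goes in short steps, Python scripts to look and compute and a tool call to move; the robot and the scene stay as the last step left them, time stands still between calls to the robot, and variables do not carry over. Pictures are saved under pics/ and viewed, and the job is handed in when it is done.

Besides the shell and the picture viewer there is one more tool, called by a JSON object that holds its "op" and its "data", one argument or row to a line. servo_tool: Moves the arm, as the interface text tells. Scaled input: -1 to 1 covers 0.2 m each way for a shift and 60 degrees each way for a turn. Its arguments: {"type":"object","properties":{"series":{"type":"array","items":{"type":"array","items":{"type":"array","items":{"type":"number"}}}},"grip":{"type":"number"}},"required":["series"]}

```bash
mkdir -p pics; cat > h.py <<'E'
from cell import *
import numpy as np, cv2
np.set_printoptions(precision=4,suppress=True)
E
python3 - <<'E'
from h import *
o=get_obs()
print({k:np.round(v,4) for k,v in o.items()})
for n in ["scene","top","wrist"]:
    c=camera(n); cv2.imwrite(f"pics/{n}0.png",c["color"][:,:,::-1])
    print(n,{k:(np.array(v) if k!="color" else 0) for k,v in c.items()})
try: print("pinch_z",pinch_z)
except Exception as e: print(e)
E
```

```text
{'time_s': np.float64(0.0), 'joint_positions': array([ 1.1035,  0.418 , -0.0103,  1.6142,  0.0047,  1.1107, -0.053 ]), 'qd': array([-0.0014,  0.0002,  0.0002,  0.0017,  0.0015, -0.0003, -0.0014]), 'joint_efforts': array([  0.0021, -86.4444,   0.6797, -43.489 ,   0.0192,   0.0075,
        -0.    ]), 'eef_pos': array([ 0.258 , -0.5689,  0.2307]), 'tcp_rot': array([ 0.1493, -0.1495,  0.6916, -0.6907]), 'ft_force': array([ 0.0034,  0.3023, -0.3837]), 'torque': array([ 0.0289,  0.0168, -0.027 ]), 'grip_width': np.float64(0.997)}
scene {'color': 0, 'fov_y': array(49.3643), 'cx': array(277.2675), 'cy': array(217.4117), 'R': array([[ 0.3174,  0.9483, -0.0005],
       [ 0.6537, -0.2191, -0.7243],
       [-0.6869,  0.2296, -0.6895]]), 't': array([-0.2659, -0.2327,  1.6134])}
top {'color': 0, 'fov_y': array(57.1439), 'cx': array(284.7003), 'cy': array(208.9832), 'R': array([[ 0.0206, -0.9998, -0.0006],
       [-0.9984, -0.0206, -0.053 ],
       [ 0.0529,  0.0017, -0.9986]]), 't': array([0.1027, 0.5339, 1.3238])}
wrist {'color': 0, 'fov_y': array(67.8788), 'cx': array(271.0089), 'cy': array(206.8857), 'hand_eye': array([[ 0.0002,  0.9602,  0.2793, -0.0708],
       [ 0.0001, -0.2793,  0.9602, -0.1418],
       [ 1.    , -0.0002, -0.0002,  0.0001],
       [ 0.    ,  0.    ,  0.    ,  1.    ]])}
pinch_z -0.0187
```

View pics/scene0.png

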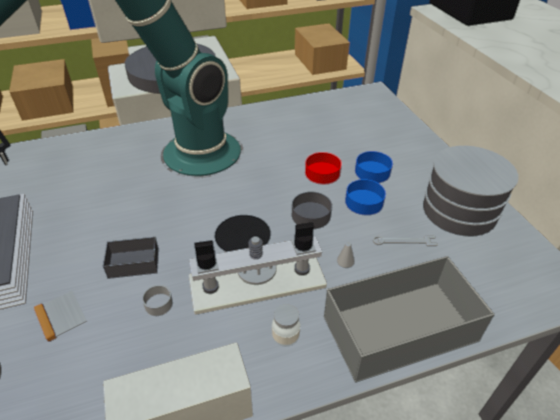

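View pics/top0.png

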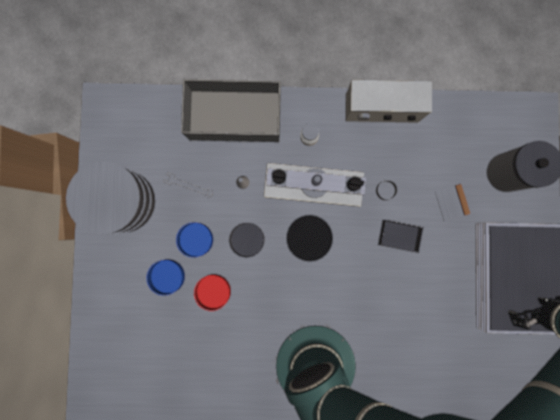

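View pics/wrist0.png

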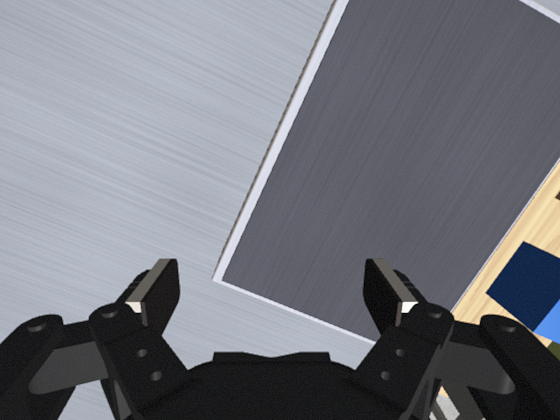

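The top view shows the grey tin at (247,240), the mat at (310,238), the left cap at (279,177), the right cap at (355,184) and the spindle at (317,180). The blue and red look-alikes are left of and below the tin. Next I'll measure these.

```bash
cat >> h.py <<'E'
def ray(c,u,v):
    f=210/np.tan(np.radians(float(c["fov_y"]))/2)
    d=np.array([(u-c["cx"])/f,(v-c["cy"])/f,1.0])
    R=np.array(c["R"]);t=np.array(c["t"])
    return -R.T@t, R.T@d
def onz(c,u,v,z):
    o,d=ray(c,u,v); return o+d*(z-o[2])/d[2]
def proj(c,X):
    f=210/np.tan(np.radians(float(c["fov_y"]))/2)
    p=np.array(c["R"])@np.array(X)+np.array(c["t"]); return c["cx"]+f*p[0]/p[2],c["cy"]+f*p[1]/p[2]
def tri(c1,p1,c2,p2):
    o1,d1=ray(c1,*p1);o2,d2=ray(c2,*p2)
    A=np.stack([d1,-d2],1);s=np.linalg.lstsq(A,o2-o1,rcond=None)[0]
    return (o1+d1*s[0]+o2+d2*s[1])/2, np.linalg.norm(o1+d1*s[0]-o2-d2*s[1])
E
python3 - <<'E'
from h import *
c=camera("top"); s=camera("scene")
for n,cc in (("top",c),("scene",s)):
    g=cc["color"].astype(int).sum(2)
    for th in (120,220):
        m=(g<th).astype(np.uint8)
        k,_,st,ce=cv2.connectedComponentsWithStats(m)
        for i in range(1,k):
            if 40<st[i,4]<4000: print(n,th,st[i],ce[i])
a=c["color"][140:270,170:440,::-1]; cv2.imwrite("pics/t1.png",cv2.resize(a,None,fx=2.9,fy=2.9,interpolation=cv2.INTER_CUBIC))
a=s["color"][170:330,90:380,::-1]; cv2.imwrite("pics/s1.png",cv2.resize(a,None,fx=2.7,fy=2.7,interpolation=cv2.INTER_CUBIC))
E
```

```text
top 120 [512 149  20  38 131] [517.5649 170.4809]
top 120 [536 159  12   9  85] [541.2118 162.8235]
top 120 [273 171  12  12  92] [278.7391 176.1522]
top 120 [348 178  14  12 121] [354.0331 183.562 ]
top 120 [ 288  216   44   44 1494] [309.2088 237.7731]
top 120 [415 228   7  23  60] [417.9  239.05]
top 120 [509 296  51  34 701] [537.1555 313.5207]
top 120 [556 311   4  22  66] [557.7576 321.2879]
top 120 [ 285  348   54   48 1337] [310.0352 368.1593]
top 120 [533 350  27  37 485] [550.5794 371.0082]
top 120 [ 493  386   63   34 1146] [525.8953 404.1911]
top 120 [ 321  388   55   32 1152] [343.3533 404.5226]
top 120 [363 406 105  14 664] [401.0904 415.0166]
top 220 [ 184   81   95   50 1145] [223.3424  90.5878]
top 220 [346  87   5  33 107] [347.6822 104.3645]
top 220 [382 113  11   8  82] [387.1098 116.5732]
top 220 [404 113  13   9  86] [410.6977 117.1279]
top 220 [   1  128   52   43 1361] [ 24.9655 149.8038]
top 220 [184 133  95   9 586] [232.5768 137.2304]
top 220 [ 58 136  20  32 266] [ 67.2331 152.2331]
top 220 [ 487  142   73   50 2755] [524.6272 167.2621]
top 220 [272 170  1
[... 2356 characters left out ...]
.3578]
scene 220 [428 185  75  37 782] [461.945  210.2813]
scene 220 [293 193  37  17 334] [310.3832 199.2545]
scene 220 [353 201  30  13 235] [368.034 208.017]
scene 220 [424 200  73  36 694] [456.8256 224.2262]
scene 220 [293 211  38  40 748] [307.0013 229.7607]
scene 220 [ 215  215   55   36 1415] [240.6261 231.9746]
scene 220 [ 104  238   54   40 1281] [130.3466 257.4169]
scene 220 [195 241  21  29 479] [205.0919 254.4948]
scene 220 [411 277  21  13  74] [421.1622 282.9595]
scene 220 [379 285  31  14  93] [395.4086 290.828 ]
scene 220 [331 290  48  20 208] [354.5288 298.9423]
scene 220 [ 358  317  133   62 1344] [421.9301 349.4018]
scene 220 [ 480  332   80   88 2261] [519.7483 375.6064]
```

View pics/t1.png

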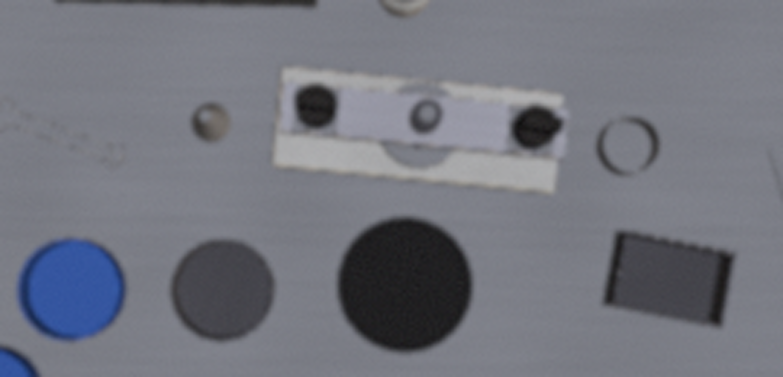

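View pics/s1.png

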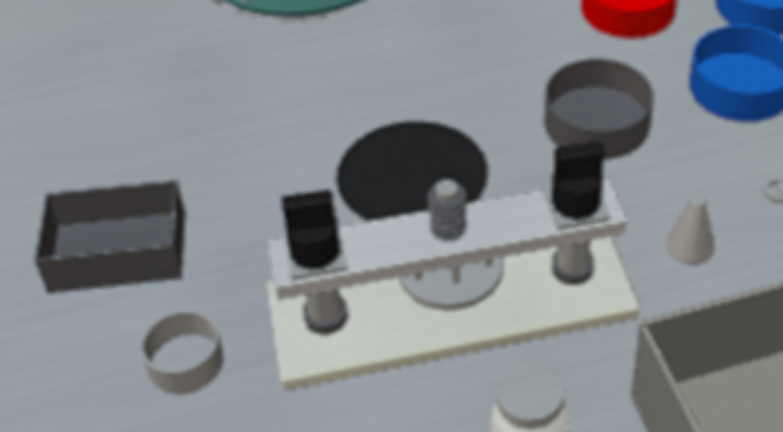

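```bash
python3 - <<'E'
from h import *
c=camera("top"); s=camera("scene")
print("mat",onz(c,309.15,237.74,0),"scene",onz(s,240.5,231.9,0))
# tin ring: grey dark blob, floor + walls
print("tin",onz(c,246.8,239.8,0.022),onz(c,246.9,239.3,0.003))
print("capL",onz(c,278.5,176.2,0.16),onz(s,303.8,235.9,.15))
print("capR",onz(c,354.1,183.5,0.16),onz(s,205,254.5,.15))
print("nozzle",onz(c,242,182,0.03))
# tin outer circle from top: Hough
g=cv2.cvtColor(c["color"],cv2.COLOR_RGB2GRAY)
print(g[240,220:275],g[215:265,247])
print(onz(c,311,137,.08))
for u in [(229,240),(264.5,240),(247,222.5),(247,257.5)]: print(onz(c,*u,0.045))
for n,u in dict(b1=(195,239),b2=(165,277),red=(213,292),loaf=(401,236),cut=(387,189)).items(): print(n,onz(c,*u,0.02))
E
```

```text
mat [0.4337 0.0263 0.    ] scene [0.4284 0.0246 0.    ]
tin [0.4226 0.2417 0.022 ] [0.4238 0.2432 0.003 ]
capL [0.6255 0.1348 0.16  ] [0.6358 0.1353 0.15  ]
capR [ 0.6075 -0.1001  0.16  ] [ 0.619  -0.1037  0.15  ]
nozzle [0.6208 0.2625 0.03  ]
[123 124 124 125 125 125 124 121 104  76  63  68  75  73  71  73  72  71
  71  72  72  70  71  70  70  70  70  71  71  70  69  72  68  72  70  67
  69  69  70  71  70  70  71  76  97 118 128 127 128 126 126 125 127 126
 126] [126 126 127 129 128 128 122 104  80  70  67  67  69  71  70  68  69  70
  67  70  70  70  70  71  71  71  71  70  72  70  70  71  70  70  70  70
  68  70  71  69  63  66  92 115 128 130 129 130 130 128]
[0.7701 0.031  0.08  ]
[0.4214 0.2995 0.045 ]
[0.4238 0.1797 0.045 ]
[0.4816 0.2403 0.045 ]
[0.3639 0.2372 0.045 ]
b1 [0.4216 0.4202 0.02  ]
b2 [0.2898 0.5186 0.02  ]
red [0.2424 0.3527 0.02  ]
loaf [ 0.4466 -0.2883  0.02  ]
cut [ 0.608  -0.2391  0.02  ]
```

```bash
cat >> h.py <<'E'
from scipy.spatial.transform import Rotation as Ro
def R0(o=None):
    o=o or get_obs(); q=o["tcp_rot"]; return Ro.from_quat([q[1],q[2],q[3],q[0]])
def plan(target,yawdeg=None,o=None):
    """yawdeg: desired angle of the tool z axis (jaw) in world xy, tool down; mod 180 nearest"""
    o=o or get_obs(); r=R0(o); M=r.as_matrix()
    d=M.T@(np.array(target)-o["eef_pos"])/0.2
    if yawdeg is None: y=np.zeros(3)
    else:
        a=np.radians(yawdeg); best=None
        Z=np.array([np.cos(a),np.sin(a),0]);Y=np.array([0,0,-1.]);X=np.cross(Y,Z)
        for sg in (1,-1):
            T=np.stack([X*sg,Y,Z*sg],1); v=(r.inv()*Ro.from_matrix(T)).as_rotvec()
            if best is None or np.linalg.norm(v)<np.linalg.norm(best)-0.01: best=v
        y=np.degrees(best)/60
    print("shift",d,"turn",y,"rowsT",np.linalg.norm(d)*.2/.0625,"rowsR",np.linalg.norm(y)*60/10.7)
def st():
    o=get_obs(); M=R0(o).as_matrix()
    print("t",round(float(o["time_s"]),2),"pos",o["eef_pos"],"x",M[:,0],"z",M[:,2],"jawyaw",np.degrees(np.arctan2(M[1,2],M[0,2])),"F",o["ft_force"],"g",o["grip_width"],"q",o["joint_positions"])
E
python3 - <<'E'
from h import *
st()
plan([0.45,-0.42,0.26]); 
E
```

```text
t 0.35 pos [ 0.2581 -0.5691  0.2311] x [-0.9107 -0.4131  0.    ] z [ 0.4131 -0.9107 -0.0004] jawyaw -65.6024029137783 F [-0.3455 -0.372   0.1302] g 1.0011714286317914 q [ 1.1035  0.4175 -0.0103  1.6137  0.0047  1.1107 -0.053 ]
shift [-1.1816 -0.1443 -0.2827] turn [0. 0. 0.] rowsT 3.91527375453262 rowsR 0.0
```

```bash
python3 - <<'E'
from h import *
plan([0.41,-0.44,0.26],-30)
E
```

```text
shift [-0.9582 -0.1443 -0.2743] turn [ 0.0003 -0.5934 -0.0001] rowsT 3.222579354467343 rowsR 3.327327854952671
```

{"op": "servo_tool", "data": {
  "series": [
    [[-0.24,-0.04,-0.07,0,-0.15,0],[-0.48,-0.07,-0.14,0,-0.3,0],[-0.72,-0.11,-0.2,0,-0.45,0],[-0.96,-0.145,-0.27,0,-0.59,0]]
  ],
  "grip": 0.4
}}

```text
time_s: 0.85
eef_pos: [0.4118, -0.4397, 0.2606]
tcp_rot: [-0.354, 0.354, -0.612, 0.612]
ft_force: [0.1, -1.0, 0.0]
grip_width: 0.398
```

```bash
python3 - <<'E'
from h import *
st(); plan([0.47,-0.26,0.26],0)
E
```

```text
t 0.85 pos [ 0.4118 -0.4397  0.2606] x [-0.4989 -0.8667  0.0001] z [ 0.8667 -0.4989  0.0002] jawyaw -29.927840959643586 F [ 0.1295 -1.0296  0.0428] g 0.39791544743509877 q [ 0.9222  0.3589 -0.1997  1.6343  0.0763  1.1558  0.1817]
shift [-0.9237  0.003  -0.196 ] turn [-0.0002 -0.4988  0.0002] rowsT 3.0216340477073955 rowsR 2.7969949199162834
```

{"op": "servo_tool", "data": {
  "series": [
    [[-0.3,0,-0.06,0,-0.17,0],[-0.6,0,-0.13,0,-0.33,0],[-0.92,0,-0.2,0,-0.5,0]]
  ]
}}

```text
time_s: 1.23
eef_pos: [0.4681, -0.2625, 0.2604]
tcp_rot: [-0.5, 0.501, -0.499, 0.5]
ft_force: [1.1, -0.9, -0.1]
grip_width: 0.397
```

{"op": "servo_tool", "data": {
  "series": [
    [[-0.31,0,0,0,0,0],[-0.62,0,0,0,0,0],[-1,0,0,0,0,0]]
  ]
}}

```text
time_s: 1.6
eef_pos: [0.4682, -0.076, 0.2605]
tcp_rot: [-0.499, 0.499, -0.501, 0.501]
ft_force: [1.9, 0.5, 0.7]
grip_width: 0.395
```

{"op": "servo_tool", "data": {
  "series": [
    [[-0.31,0,0,0,0,0],[-0.62,0,0,0,0,0],[-0.9,0,0,0,0,0],[-0.9,0,0,0,0,0]]
  ]
}}

```text
time_s: 2.1
eef_pos: [0.4686, 0.1061, 0.2606]
tcp_rot: [0.501, -0.5, 0.5, -0.499]
ft_force: [-0.1, -0.8, -0.7]
grip_width: 0.397
```

```bash
python3 - <<'E'
from h import *
st(); c=camera("wrist"); cv2.imwrite("pics/w1.png",c["color"][:,:,::-1])
plan([0.424,0.22,0.06],0)
E
```

```text
t 2.1 pos [0.4686 0.1061 0.2606] x [ 0.0026 -1.     -0.0011] z [1.     0.0026 0.0005] jawyaw 0.14785390987276503 F [-0.076  -0.7629 -0.7428] g 0.39748590243447374 q [ 0.3069  0.1701 -0.6546  1.9101  0.115   1.0979 -0.3906]
shift [-0.5815  1.0019 -0.2244] turn [-0.     -0.0003 -0.0003] rowsT 3.775918125020509 rowsR 0.002242596706752179
```

View pics/w1.png

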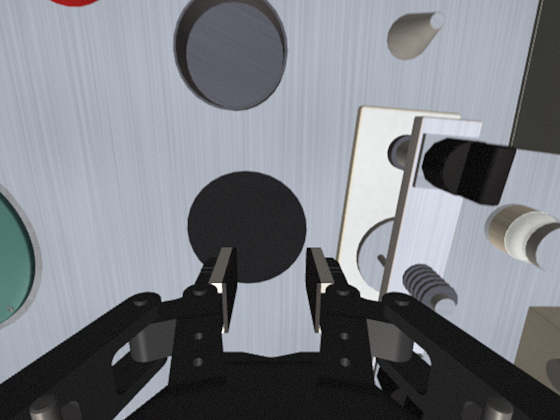

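The wrist view shows the tin at (235,50), the mat at (247,227), the left cap wing at (470,170) and the spindle at (430,290). I'll measure from this view.

```bash
cat >> h.py <<'E'
def wcam():
    o=get_obs(); c=camera("wrist"); H=np.array(c["hand_eye"]); T=np.eye(4); T[:3,:3]=R0(o).as_matrix(); T[:3,3]=o["eef_pos"]
    W=np.linalg.inv(T@H); c["R"]=W[:3,:3]; c["t"]=W[:3,3]; return c
E
python3 - <<'E'
from h import *
c=wcam(); g=cv2.cvtColor(c["color"],cv2.COLOR_RGB2GRAY)
m=((g<50)&(np.arange(420)[:,None]<245)).astype(np.uint8)
k,l,stt,ce=cv2.connectedComponentsWithStats(m)
for i in range(1,k):
    if stt[i,4]>300: print(stt[i],ce[i])
print("mat edges", [onz(c,u,v,0)[:2] for u,v in [(188,227),(307,227),(247,171),(247,283)]])
print("tin", [onz(c,u,v,.045)[:2] for u,v in [(174,50),(287,50)]],onz(c,235,109,.003), onz(c,235,110,0))
# fit circle to mat boundary pts on bench (upper part)
cs,_=cv2.findContours(((g<45)&(l>0)).astype(np.uint8),cv2.RETR_EXTERNAL,cv2.CHAIN_APPROX_NONE)
for q in cs:
    q=q[:,0]; 
    if len(q)>150 and abs(q[:,0].mean()-247)<30:
        q=q[(q[:,1]<225)]; P=np.array([onz(c,u,v,0)[:2] for u,v in q]); A=np.c_[2*P,np.ones(len(P))]; s=np.linalg.lstsq(A,(P**2).sum(1),rcond=None)[0]; print("matfit",s[:2],np.sqrt(s[2]+s[:2]@s[:2]))
a=c["color"][90:240,370:560,::-1]; cv2.imwrite("pics/w1c.png",cv2.resize(a,None,fx=4,fy=4,interpolation=cv2.INTER_CUBIC))
E
```

```text
[175   3  35  96 775] [184.4697  43.3303]
[ 422  135   96   66 4508] [469.6273 164.6014]
[ 188  170  118   75 7419] [246.1665 211.4715]
mat edges [array([0.3552, 0.029 ]), array([0.5179, 0.0289]), array([0.4376, 0.1062]), array([ 0.434 , -0.0568])]
tin [array([0.3679, 0.2407]), array([0.4854, 0.2406])] [0.4248 0.183  0.003 ] [0.4245 0.1819 0.    ]
matfit [0.4351 0.0277] 0.07999032364741579
```

View pics/w1c.png

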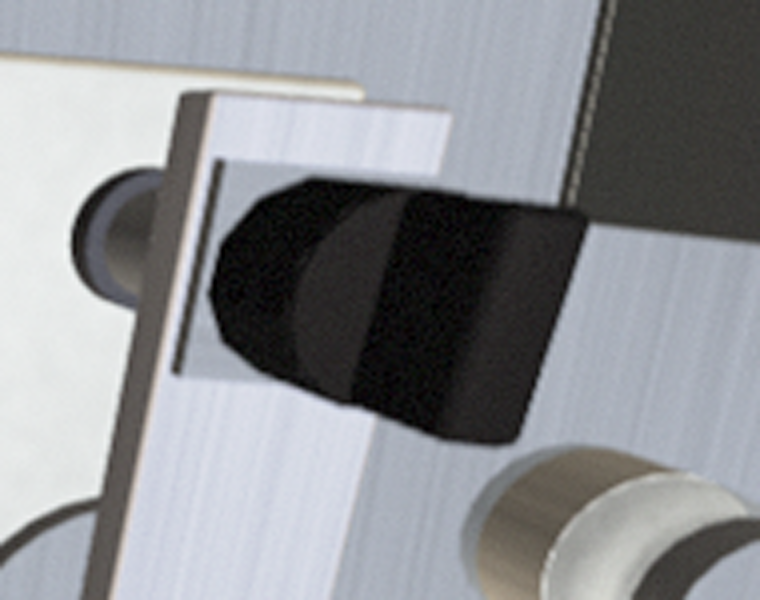

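{"op": "servo_tool", "data": {
  "series": [
    [[-0.25,0.1,-0.1,0,0,0],[-0.5,0.3,-0.213,0,0,0],[-0.57,0.6,-0.213,0,0,0],[-0.57,0.85,-0.213,0,0,0],[-0.57,1,-0.213,0,0,0],[-0.57,1,-0.213,0,0,0]]
  ]
}}

```text
time_s: 2.95
eef_pos: [0.4262, 0.2148, 0.0588]
tcp_rot: [0.498, -0.5, 0.502, -0.501]
ft_force: [0.0, -0.3, 1.7]
grip_width: 0.401
```

```bash
python3 - <<'E'
from h import *
st(); c=camera("scene"); cv2.imwrite("pics/s2.png",c["color"][:,:,::-1])
plan([0.426,0.22,0.016],0)
E
```

```text
t 2.95 pos [0.4262 0.2148 0.0588] x [-0.0048 -1.      0.0016] z [ 1.     -0.0049 -0.0035] jawyaw -0.277989130075802 F [ 0.021  -0.2605  1.7056] g 0.4013878403377934 q [-0.0227  0.4875 -0.6068  2.0849  0.4287  0.6961 -0.9161]
shift [-0.0231  0.2217 -0.0048] turn [ 0.0012 -0.0045  0.0006] rowsT 0.713470092532003 rowsR 0.026382490310040328
```

View pics/s2.png

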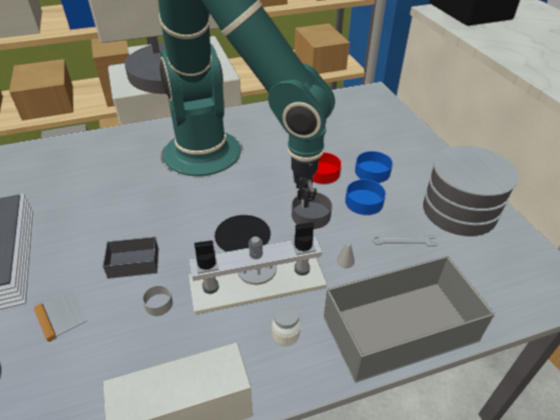

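The fingers stand over the tin at about (308,200), so I'll go down inside it.

{"op": "servo_tool", "data": {
  "series": [
    [[0,0.1,0,0,0,0],[0,0.21,0,0,0,0],[0,0.21,0,0,0,0]]
  ]
}}

```text
time_s: 3.38
eef_pos: [0.4273, 0.2157, 0.019]
tcp_rot: [-0.499, 0.499, -0.501, 0.501]
ft_force: [-0.1, 0.2, 0.9]
grip_width: 0.398
```

{"op": "servo_tool", "data": {
  "series": [
    [[0.05,0,0,0,0,0],[0.1,0,0,0,0,0],[0.2,0,0.005,0,0,0],[0.3,0,0.01,0,0,0],[0.4,0,0.015,0,0,0]]
  ]
}}

```text
time_s: 4.0
eef_pos: [0.4303, 0.1356, 0.0193]
tcp_rot: [-0.5, 0.498, -0.501, 0.501]
ft_force: [0.3, 4.5, 3.6]
grip_width: 0.402
```

```bash
python3 - <<'E'
from h import *
st(); c=camera("top"); cv2.imwrite("pics/t2.png",cv2.resize(c["color"][140:300,170:440,::-1],None,fx=2.9,fy=2.9))
plan([0.435,-0.01,0.016],0)
E
```

```text
t 4.0 pos [0.4303 0.1356 0.0193] x [-0.0037 -1.     -0.001 ] z [ 1.     -0.0037  0.0019] jawyaw -0.21214594359337674 F [0.3151 4.4632 3.609 ] g 0.4020300374295245 q [ 0.0973  0.5222 -0.5528  2.163   0.4989  0.5788 -0.8248]
shift [0.7136 0.0154 0.0284] turn [-0.0009 -0.0057  0.0009] rowsT 2.285752279600062 rowsR 0.03304288180948847
```

View pics/t2.png

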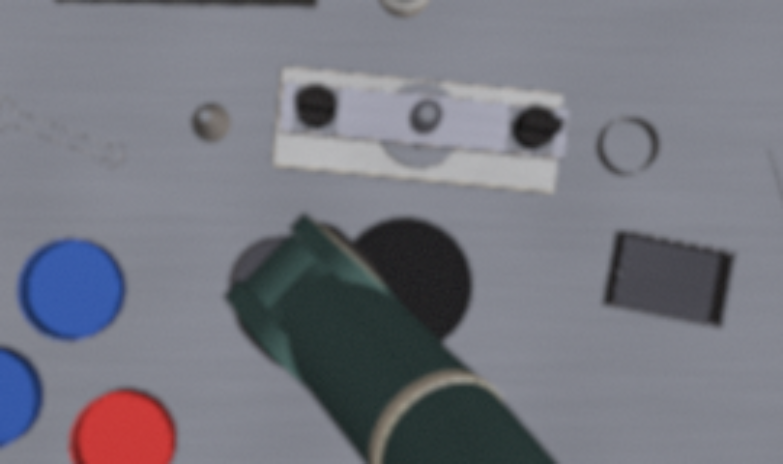

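The tin follows with about 5 N of force. I'll continue the pull and end slowly.

{"op": "servo_tool", "data": {
  "series": [
    [[0.1,0,0.005,0,0,0],[0.2,0,0.01,0,0,0],[0.3,0,0.015,0,0,0],[0.4,0,0.02,0,0,0],[0.5,0,0.025,0,0,0],[0.58,0,0.027,0,0,0],[0.64,0,0.028,0,0,0],[0.68,0,0.028,0,0,0]]
  ]
}}

```text
time_s: 5.05
eef_pos: [0.4349, -0.0001, 0.0185]
tcp_rot: [-0.499, 0.499, -0.501, 0.501]
ft_force: [-0.6, 5.8, 5.5]
grip_width: 0.405
```

```bash
python3 - <<'E'
from h import *
st(); c=camera("top"); cv2.imwrite("pics/t3.png",cv2.resize(c["color"][140:300,170:440,::-1],None,fx=2.9,fy=2.9))
c=camera("scene"); cv2.imwrite("pics/s3.png",cv2.resize(c["color"][150:310,120:390,::-1],None,fx=2.9,fy=2.9))
E
```

```text
t 5.05 pos [ 0.4349 -0.0001  0.0185] x [-0.0036 -1.     -0.0003] z [ 1.     -0.0036  0.0004] jawyaw -0.2081798498447364 F [-0.5522  5.8295  5.4564] g 0.4050276401338878 q [ 0.402   0.5031 -0.5489  2.1998  0.4944  0.558  -0.5224]
```

View pics/t3.png

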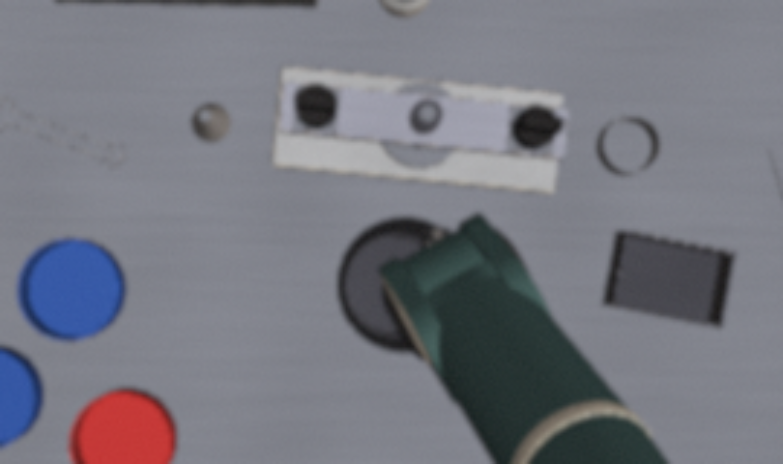

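View pics/s3.png

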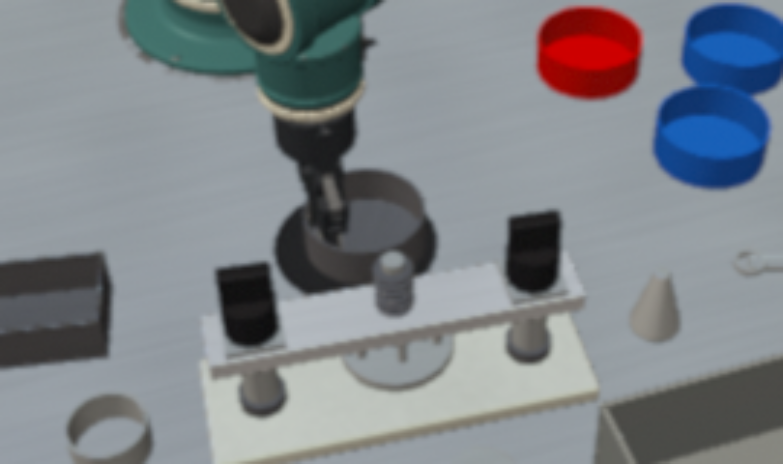

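The tin is on the mat but about 10 mm short of its centre. I'll pull it 9 mm more, back the fingers off the wall, then rise.

{"op": "servo_tool", "data": {
  "series": [
    [[0.015,0,0,0,0,0],[0.03,0,0,0,0,0],[0.045,0,0,0,0,0],[0.045,0,0,0,0,0],[-0.04,0,0,0,0,0],[-0.08,0,0,0,0,0],[-0.08,0,0,0,0,0]]
  ]
}}

```text
time_s: 6.02
eef_pos: [0.4347, 0.0165, 0.0183]
tcp_rot: [0.499, -0.499, 0.501, -0.501]
ft_force: [0.8, -1.4, 0.7]
grip_width: 0.399
```

{"op": "servo_tool", "data": {
  "series": [
    [[0,-0.2,0,0,0,0],[0,-0.45,0,0,0,0],[0,-0.75,0,0,0,0],[0,-1,0,0,0,0],[0,-1,0,0,0,0]]
  ]
}}

```text
time_s: 6.65
eef_pos: [0.4363, 0.0155, 0.2213]
tcp_rot: [-0.5, 0.498, -0.499, 0.503]
ft_force: [0.5, 0.3, -0.9]
grip_width: 0.399
```

```bash
python3 - <<'E'
from h import *
st()
plan([0.52,0.13,0.28],-4)
E
```

```text
t 6.65 pos [0.4363 0.0155 0.2213] x [-0.0047 -1.      0.0018] z [ 1.     -0.0046  0.0055] jawyaw -0.26619188086415585 F [ 0.5484  0.2671 -0.8722] g 0.3989601590588014 q [ 0.6229  0.1363 -0.7791  2.0517  0.1175  0.9907 -0.2203]
shift [-0.5739 -0.2921  0.4175] turn [-0.0053  0.0622  0.0016] rowsT 2.4559290285704742 rowsR 0.35028320662947454
```

{"op": "servo_tool", "data": {
  "series": [
    [[-0.1,-0.15,0.25,0,0,0],[-0.2,-0.29,0.55,0,0,0],[-0.32,-0.29,0.92,0,0.06,0],[-0.32,-0.29,0.92,0,0.06,0],[-0.32,-0.29,0.92,0,0.06,0]]
  ],
  "grip": 0.5
}}

```text
time_s: 7.28
eef_pos: [0.6195, 0.0799, 0.2742]
tcp_rot: [0.483, -0.484, 0.517, -0.515]
ft_force: [-0.1, 0.4, -0.1]
grip_width: 0.501
```

```bash
python3 - <<'E'
from h import *
st(); c=wcam(); cv2.imwrite("pics/w4.png",c["color"][:,:,::-1])
c=camera("top"); cv2.imwrite("pics/t4.png",cv2.resize(c["color"][140:300,170:440,::-1],None,fx=2.9,fy=2.9))
E
```

```text
t 7.28 pos [0.6195 0.0799 0.2742] x [-0.0657 -0.9978 -0.0006] z [ 0.9978 -0.0657 -0.0027] jawyaw -3.764552009240394 F [-0.072   0.3549 -0.1395] g 0.5006260153290748 q [ 0.3547  0.4768 -0.7398  1.5439  0.3301  1.2526 -0.5   ]
```

View pics/w4.png

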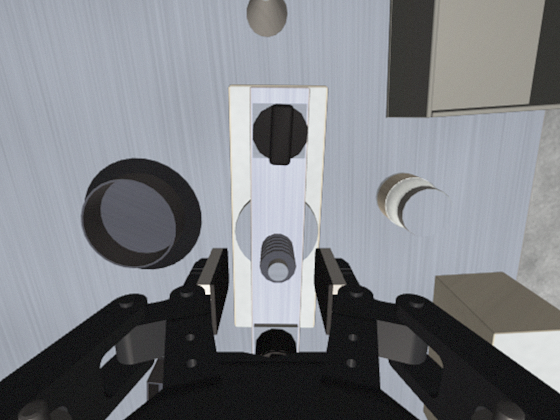

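View pics/t4.png

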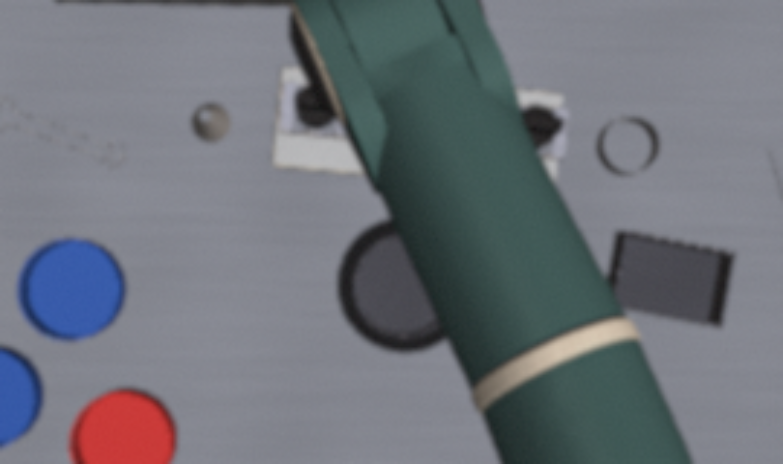

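```bash
python3 - <<'E'
from h import *
c=wcam(); g=cv2.cvtColor(c["color"],cv2.COLOR_RGB2GRAY)
cv2.imwrite("pics/w4a.png",cv2.resize(c["color"][85:180,220:340,::-1],None,fx=5,fy=5,interpolation=cv2.INTER_CUBIC))
cv2.imwrite("pics/w4b.png",cv2.resize(cv2.convertScaleAbs(c["color"][145:285,65:215,::-1],alpha=2),None,fx=4,fy=4,interpolation=cv2.INTER_CUBIC))
np.save("w4.npy",np.array([0]))
import pickle; pickle.dump(c,open("w4.pkl","wb"))
E
```

```text
(no output)
```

View pics/w4a.png

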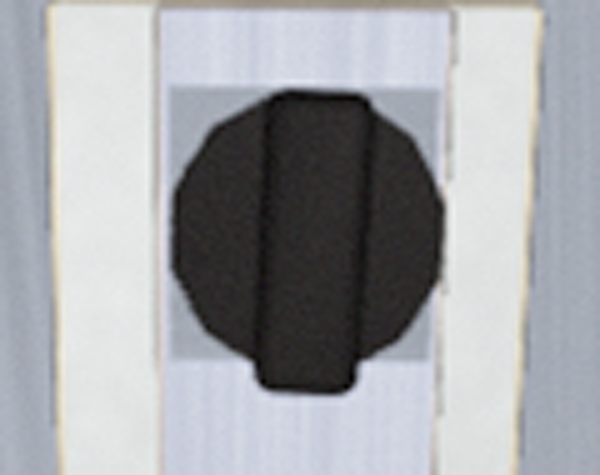

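View pics/w4b.png

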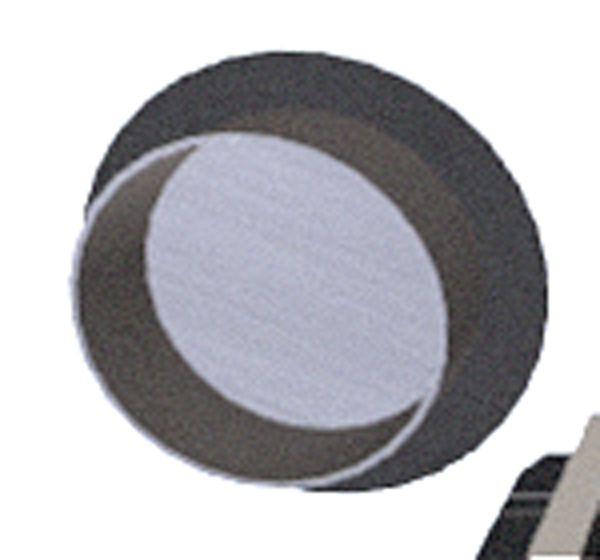

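```bash
python3 - <<'E'
from h import *
import pickle; c=pickle.load(open("w4.pkl","rb"))
from scipy.optimize import least_squares
def circ(pts,z,R,off,f):
    P=np.array([onz(c,off[0]+u/f,off[1]+v/f,z)[:2] for u,v in pts])
    s=least_squares(lambda p:np.hypot(*(P-p[:2]).T)-R,P.mean(0)); print(s.x,1000*s.fun)
o=(65,145)
circ([(72,280),(92,208),(195,140),(120,395),(180,455),(280,487),(360,462),(440,360)],.045,.06,o,4)
circ([(300,107),(390,135),(450,195),(477,260)],0.0,.06,o,4)
circ([(290,51),(170,88),(95,200),(400,78),(500,165),(547,285),(525,380),(450,460),(350,490)],0.0,.082,o,4)
q=[(272,93),(370,97),(355,392),(257,387)]
P=[onz(c,220+u/5,85+v/5,.184) for u,v in q]; print(np.array(P)); m=np.mean(P,0); print("wing",m)
P=np.array(P)
d=(P[0]+P[1]-P[2]-P[3])/2; print(np.linalg.norm(d),np.degrees(np.arctan2(d[1],d[0])),np.linalg.norm(P[0]-P[1]))
circ([(172,240),(200,148),(195,322),(443,240),(420,155),(420,320)],.152,.023,(220,85),5)
E
```

```text
[0.4377 0.0325] [-0.3577 -0.8047 -3.2369 -2.7028 -0.2536  0.9924 -2.3754 -3.3701]
[0.4333 0.0305] [-0.1867  0.3321 -0.1809 -0.0141]
[0.4349 0.0273] [-0.4881 -1.882  -3.8126 -0.5666 -1.3295 -0.2012 -1.7264 -2.3151 -2.0602]
[[0.6258 0.1582 0.184 ]
 [0.6397 0.1568 0.184 ]
 [0.6355 0.1151 0.184 ]
 [0.6209 0.1168 0.184 ]]
wing [0.6305 0.1367 0.184 ]
0.04183866921959991 83.80139996440091 0.013919774896239185
[0.6305 0.1357] [-0.62    0.0226 -0.1138 -0.5424 -0.1498 -0.0406]
```

The tin is about 5 mm off the mat centre, so it has roughly 17 mm of margin. The wing centre is at (0.6305, 0.136) with its long axis at 83.8°. Next I'll go above it.

```bash
python3 - <<'E'
from h import *
st(); plan([0.6305,0.136,0.205],-6.2)
E
```

```text
t 7.42 pos [0.6183 0.079  0.2757] x [-0.0664 -0.9978  0.0006] z [ 0.9978 -0.0664 -0.001 ] jawyaw -3.8095765980853327 F [ 0.426  -0.0071  0.4908] g 0.4983668238393209 q [ 0.3571  0.4724 -0.7407  1.5465  0.3293  1.2524 -0.4997]
shift [-0.2885  0.3531  0.042 ] turn [0.0009 0.0398 0.0006] rowsT 1.4652638649017133 rowsR 0.2234895535215832
```

{"op": "servo_tool", "data": {
  "series": [
    [[-0.15,0.1,0.02,0,0.02,0],[-0.285,0.2,0.04,0,0.04,0],[-0.285,0.35,0.04,0,0.04,0],[-0.285,0.35,0.04,0,0.04,0]]
  ]
}}

```text
time_s: 7.92
eef_pos: [0.6295, 0.1349, 0.2048]
tcp_rot: [0.471, -0.473, 0.527, -0.526]
ft_force: [0.3, -0.6, 0.2]
grip_width: 0.5
```

```bash
python3 - <<'E'
from h import *
for i in range(3): 
  st(); c=wcam()
cv2.imwrite("pics/w5.png",c["color"][:,:,::-1])
for z in (.152,.184): print(proj(c,[.6305,.136,z]))
plan([0.6305,0.136,0.158],-6.2)
E
```

```text
t 7.92 pos [0.6295 0.1349 0.2048] x [-0.1082 -0.9941  0.0015] z [ 0.9941 -0.1082 -0.0029] jawyaw -6.209511139089812 F [ 0.261  -0.5592  0.1785] g 0.4995064120774452 q [ 0.2336  0.572  -0.7049  1.5686  0.3941  1.1511 -0.6648]
t 7.97 pos [0.6303 0.1351 0.2064] x [-0.1085 -0.9941  0.0007] z [ 0.9941 -0.1085 -0.0009] jawyaw -6.227821839232713 F [0.3377 0.5104 0.0203] g 0.49456587696147697 q [ 0.234   0.5707 -0.7056  1.5667  0.3938  1.152  -0.6645]
t 8.03 pos [0.6308 0.1352 0.2074] x [-0.1088 -0.9941  0.0001] z [ 0.9941 -0.1088  0.0007] jawyaw -6.243315555289711 F [ 1.0574 -0.6782  1.4091] g 0.5026776705036872 q [ 0.2342  0.5699 -0.706   1.5655  0.3937  1.1521 -0.6645]
(np.float64(270.4958450547209), np.float64(225.23129849022993))
(np.float64(270.4471526328728), np.float64(244.04828327561182))
shift [-0.0029  0.2488 -0.0037] turn [-0.0014 -0.0008 -0.0001] rowsT 0.796294895920448 rowsR 0.009253004517421715
```

View pics/w5.png

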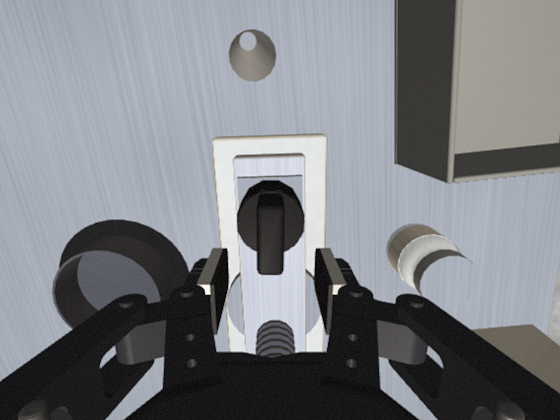

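The wing is at (270,240), centred between the open fingers. I'll descend and close.

{"op": "servo_tool", "data": {
  "series": [
    [[0,0.08,0,0,0,0],[0,0.16,0,0,0,0],[0,0.235,0,0,0,0],[0,0.235,0,0,0,0],[0,0.235,0,0,0,0]]
  ]
}}

```text
time_s: 8.7
eef_pos: [0.6309, 0.1361, 0.1595]
tcp_rot: [0.472, -0.472, 0.526, -0.526]
ft_force: [0.4, 0.3, -0.1]
grip_width: 0.497
```

{"op": "servo_tool", "data": {
  "series": [
    [[0,0,0,0,0,0],[0,0,0,0,0,0],[0,0,0,0,0,0],[0,0,0,0,0,0],[0,0,0,0,0,0],[0,0,0,0,0,0],[0,0,0,0,0,0],[0,0,0,0,0,0]]
  ],
  "grip": 0
}}

```text
time_s: 9.7
eef_pos: [0.631, 0.136, 0.1598]
tcp_rot: [-0.472, 0.472, -0.526, 0.526]
ft_force: [-2.0, -0.4, 6.1]
grip_width: 0.172
```

```bash
python3 - <<'E'
from h import *
st(); print(get_obs()["torque"]); c=wcam()
cv2.imwrite("pics/w6.png",c["color"][:,:,::-1])
E
```

```text
t 9.7 pos [0.631  0.136  0.1598] x [-0.1081 -0.9941 -0.0002] z [ 0.9941 -0.1081  0.0007] jawyaw -6.206617295195208 F [-1.995  -0.4358  6.1306] g 0.17212607970900423 q [ 0.2183  0.6182 -0.6833  1.6061  0.43    1.0718 -0.6915]
[-0.0845  0.2141 -0.0045]
```

View pics/w6.png

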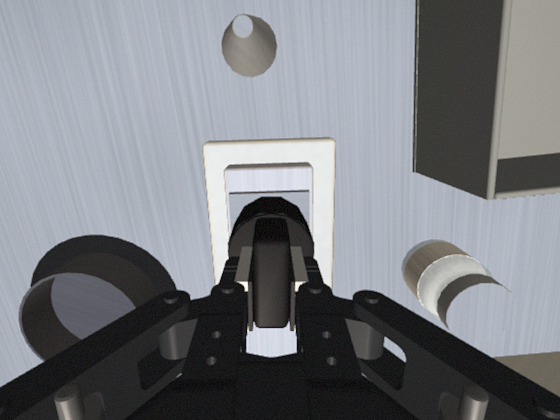

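The cap is gripped (opening 0.172). I'll try one direction in small turns and watch the torque.

{"op": "servo_tool", "data": {
  "series": [
    [[0,0,0,0,0.05,0],[0,0,0,0,0.1,0],[0,0,0,0,0.1,0]]
  ]
}}

```text
time_s: 10.12
eef_pos: [0.6311, 0.1361, 0.1598]
tcp_rot: [-0.444, 0.444, -0.55, 0.55]
ft_force: [0.7, 0.9, 5.5]
grip_width: 0.176
```

```bash
python3 - <<'E'
from h import *
st(); print(get_obs()["torque"])
E
```

```text
t 10.12 pos [0.6311 0.1361 0.1598] x [-0.2111 -0.9775 -0.0005] z [ 0.9775 -0.2111  0.0009] jawyaw -12.18571396773826 F [0.7121 0.8991 5.4937] g 0.17603962529862027 q [ 0.2033  0.6116 -0.6602  1.6066  0.4142  1.0662 -0.7846]
[ 0.1578 -0.2116  0.0311]
```

{"op": "servo_tool", "data": {
  "series": [
    [[0,0,0,0,0.04,0],[0,0,0,0,0.07,0],[0,0,0,0,0.1,0],[0,0,0,0,0.1,0]]
  ]
}}

```text
time_s: 10.62
eef_pos: [0.6311, 0.1362, 0.1598]
tcp_rot: [-0.415, 0.415, -0.572, 0.573]
ft_force: [1.4, 1.3, 5.9]
grip_width: 0.173
```

```bash
python3 - <<'E'
from h import *
st(); print(get_obs()["torque"])
E
```

```text
t 10.62 pos [0.6311 0.1362 0.1598] x [-0.3113 -0.9503 -0.0007] z [ 0.9503 -0.3113  0.0009] jawyaw -18.138168902114877 F [1.3551 1.2801 5.8995] g 0.1732548145985006 q [ 0.1886  0.6054 -0.6375  1.6071  0.3985  1.0613 -0.8772]
[ 0.207  -0.3022 -0.0097]
```

{"op": "servo_tool", "data": {
  "series": [
    [[0,0,0,0,0.04,0],[0,0,0,0,0.08,0],[0,0,0,0,0.12,0],[0,0,0,0,0.12,0]]
  ]
}}

```text
time_s: 11.12
eef_pos: [0.6312, 0.1361, 0.1598]
tcp_rot: [-0.378, 0.378, -0.597, 0.598]
ft_force: [0.0, 1.5, 6.4]
grip_width: 0.174
```

```bash
python3 - <<'E'
from h import *
st(); print(get_obs()["torque"]); c=wcam()
cv2.imwrite("pics/w7.png",c["color"][:,:,::-1])
E
```

```text
t 11.12 pos [0.6312 0.1361 0.1598] x [-0.4282 -0.9037 -0.0007] z [ 0.9037 -0.4282  0.0008] jawyaw -25.352848505664788 F [0.0412 1.5164 6.3646] g 0.17380001505604728 q [ 0.1704  0.5981 -0.6097  1.6077  0.3797  1.0556 -0.9894]
[ 0.12   -0.2928 -0.0434]
```

View pics/w7.png

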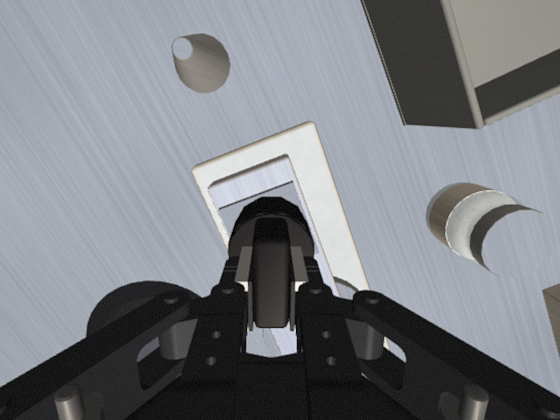

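It has turned 19° freely and the cap follows the jaws with almost no torque. That is past any hard stop, so this is the way that gives, and I'll carry on.

{"op": "servo_tool", "data": {
  "series": [
    [[0,0,0,0,0.1,0],[0,0,0,0,0.22,0],[0,0,0,0,0.34,0],[0,0,0,0,0.46,0],[0,0,0,0,0.58,0],[0,0,0,0,0.7,0],[0,0,0,0,0.8,0],[0,0,0,0,0.8,0]]
  ]
}}

```text
time_s: 12.18
eef_pos: [0.6311, 0.1359, 0.1598]
tcp_rot: [-0.102, 0.102, -0.7, 0.7]
ft_force: [0.1, -0.4, 7.2]
grip_width: 0.173
```

```bash
python3 - <<'E'
from h import *
st(); print(get_obs()["torque"]); c=wcam()
E
```

```text
t 12.18 pos [0.6311 0.1359 0.1598] x [-0.9584 -0.2854 -0.0009] z [ 0.2854 -0.9584  0.0004] jawyaw -73.41721635322233 F [ 0.0791 -0.4327  7.1862] g 0.1733912076295281 q [ 0.0448  0.5591 -0.4245  1.6124  0.2589  1.0253 -1.7389]
[-0.2206 -0.1408 -0.05  ]
```

{"op": "servo_tool", "data": {
  "series": [
    [[0,0,0,0,0.01,0],[0,0,0,0,0.025,0],[0,0,0,0,0.025,0]]
  ]
}}

```text
time_s: 12.6
eef_pos: [0.6311, 0.1359, 0.1598]
tcp_rot: [-0.094, 0.093, -0.701, 0.701]
ft_force: [0.6, -0.5, 6.6]
grip_width: 0.171
```

```bash
python3 - <<'E'
from h import *
st(); print(get_obs()["torque"]); c=wcam()
cv2.imwrite("pics/w8.png",c["color"][:,:,::-1])
E
```

```text
t 12.6 pos [0.6311 0.1359 0.1598] x [-0.9651 -0.2617 -0.0009] z [ 0.2617 -0.9652  0.0002] jawyaw -74.82923951991921 F [ 0.5765 -0.5325  6.585 ] g 0.1711172815454162 q [ 0.0413  0.5582 -0.4195  1.6125  0.2555  1.0247 -1.761 ]
[-0.1599 -0.1194  0.0841]
```

View pics/w8.png

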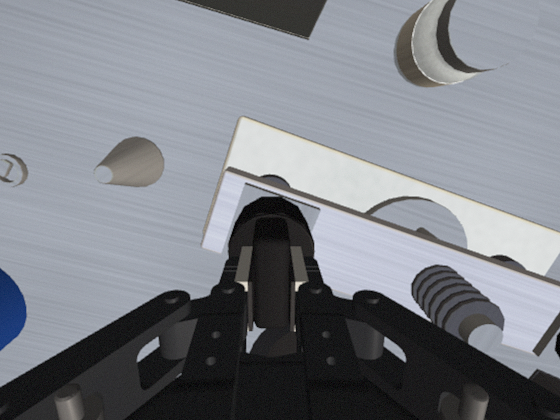

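It has turned 68.6° and the wing is still in the jaws. I'll add 0.8° and then lift gently while checking the force.

{"op": "servo_tool", "data": {
  "series": [
    [[0,0,0,0,0.013,0],[0,0,0,0,0.013,0],[0,-0.01,0,0,0.013,0],[0,-0.02,0,0,0.013,0],[0,-0.03,0,0,0.013,0],[0,-0.03,0,0,0.013,0]]
  ]
}}

```text
time_s: 13.4
eef_pos: [0.6308, 0.1359, 0.1654]
tcp_rot: [0.088, -0.088, 0.702, -0.702]
ft_force: [0.8, 0.5, -1.6]
grip_width: 0.174
```

```bash
python3 - <<'E'
from h import *
st(); print(get_obs()["torque"]); c=wcam()
E
```

```text
t 13.4 pos [0.6308 0.1359 0.1654] x [-0.9689 -0.2474 -0.    ] z [ 0.2474 -0.9689 -0.0001] jawyaw -75.67591385517261 F [ 0.8181  0.5073 -1.6459] g 0.1739086416233696 q [ 0.0405  0.5516 -0.4181  1.6084  0.25    1.0349 -1.7717]
[0.0496 0.0138 0.0072]
```

The lift shows only the cap's own weight (about 1.6 N), so it is free. I'll lift it straight up.

{"op": "servo_tool", "data": {
  "series": [
    [[0,-0.04,0,0,0,0],[0,-0.08,0,0,0,0],[0,-0.13,0,0,0,0],[0,-0.2,0,0,0,0],[0,-0.28,0,0,0,0],[0,-0.36,0,0,0,0],[0,-0.42,0,0,0,0],[0,-0.42,0,0,0,0]]
  ]
}}

```text
time_s: 14.45
eef_pos: [0.6311, 0.136, 0.2503]
tcp_rot: [0.089, -0.088, 0.702, -0.702]
ft_force: [-0.9, -0.3, -1.8]
grip_width: 0.179
```

```bash
python3 - <<'E'
from h import *
st(); c=wcam()
cv2.imwrite("pics/w9.png",c["color"][:,:,::-1])
s=camera("scene"); cv2.imwrite("pics/s9.png",cv2.resize(s["color"][150:310,120:390,::-1],None,fx=2.9,fy=2.9))
plan([0.435,0.031,0.25])
E
```

```text
t 14.45 pos [0.6311 0.136  0.2503] x [-0.969  -0.2472 -0.0015] z [ 0.2472 -0.969   0.    ] jawyaw -75.68658444414946 F [-0.8661 -0.3216 -1.7528] g 0.17902095746368765 q [ 0.0542  0.4722 -0.4381  1.5264  0.2097  1.1883 -1.741 ]
shift [ 1.0772 -0.0049  0.266 ] turn [0. 0. 0.] rowsT 3.5505103890555043 rowsR 0.0
```

View pics/s9.png

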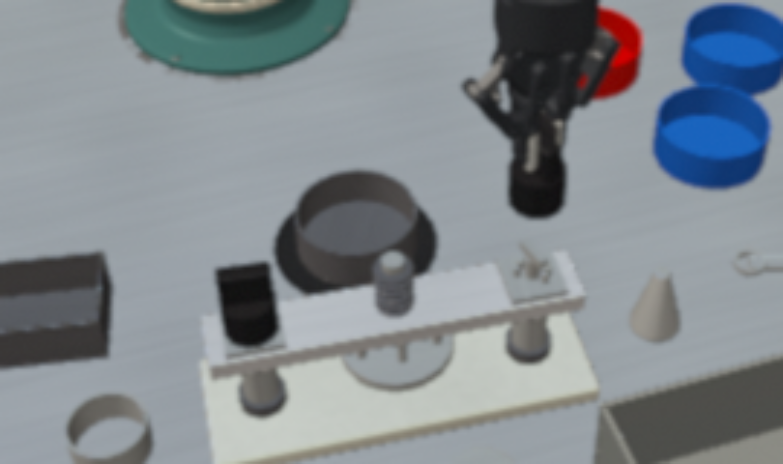

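View pics/w9.png

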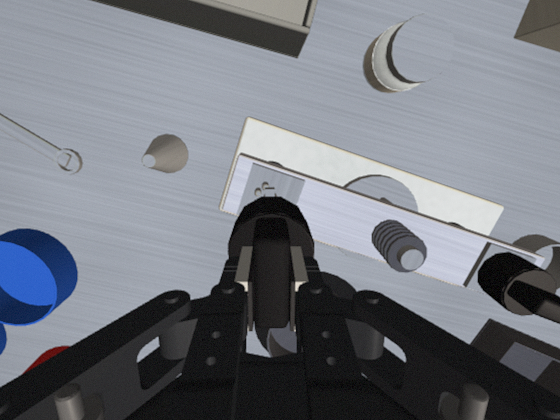

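The cap is off: the scene view shows the bare stub at (530,265) and the cap in the jaws at (537,190). Next I'll carry it over the tin.

{"op": "servo_tool", "data": {
  "series": [
    [[0.15,0,0.04,0,0,0],[0.35,0,0.09,0,0,0],[0.6,0,0.15,0,0,0],[0.8,0,0.2,0,0,0],[0.9,0,0.24,0,0,0],[1,0,0.265,0,0,0],[1,0,0.265,0,0,0]]
  ]
}}

```text
time_s: 15.42
eef_pos: [0.4492, 0.0344, 0.2491]
tcp_rot: [-0.088, 0.088, -0.701, 0.702]
ft_force: [1.2, 0.2, -1.1]
grip_width: 0.175
```

{"op": "servo_tool", "data": {
  "series": [
    [[0.04,0.05,0,0,0,0],[0.077,0.15,0,0,0,0],[0.077,0.25,0,0,0,0],[0.077,0.35,0,0,0,0],[0.077,0.4,0,0,0,0],[0.077,0.4,0,0,0,0]]
  ]
}}

```text
time_s: 16.18
eef_pos: [0.4348, 0.0315, 0.1686]
tcp_rot: [0.088, -0.089, 0.702, -0.701]
ft_force: [0.9, 0.1, -0.5]
grip_width: 0.174
```

```bash
python3 - <<'E'
from h import *
st(); c=wcam()
cv2.imwrite("pics/w10.png",c["color"][:,:,::-1])
s=camera("scene"); cv2.imwrite("pics/s10.png",cv2.resize(s["color"][150:310,120:390,::-1],None,fx=2.9,fy=2.9))
s=camera("top"); cv2.imwrite("pics/t10.png",cv2.resize(s["color"][140:300,170:440,::-1],None,fx=2.9,fy=2.9))
E
```

```text
t 16.18 pos [0.4348 0.0315 0.1686] x [-0.9688 -0.2477  0.0014] z [ 0.2477 -0.9688 -0.0007] jawyaw -75.65752501210487 F [ 0.8546  0.1201 -0.4744] g 0.17402138176430387 q [ 0.2634  0.1846 -0.4436  2.1119  0.1027  0.8667 -1.5607]
```

View pics/w10.png

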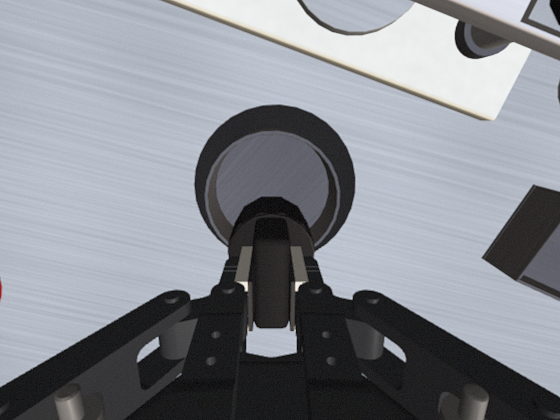

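View pics/s10.png

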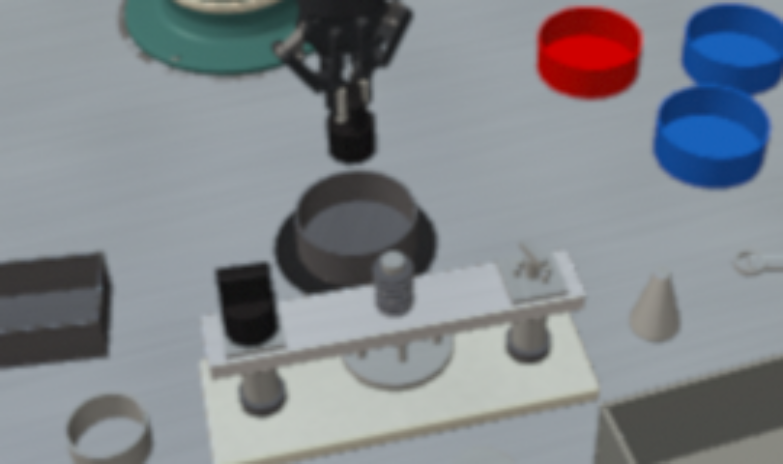

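View pics/t10.png

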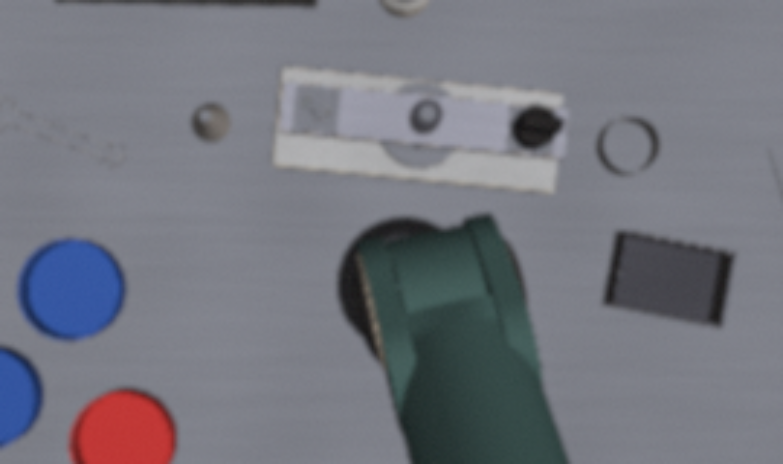

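```bash
python3 - <<'E'
from h import *
st(); s=camera("scene")
c=onz(s,120+357/2.9,150+217/2.9,.045); print("rim centre scene",c)
print(hand_in())
E
```

```text
t 16.32 pos [0.4355 0.0314 0.1698] x [-0.9689 -0.2473 -0.0007] z [ 0.2473 -0.9689  0.0001] jawyaw -75.67966790128905 F [-0.0843  0.1051 -0.5871] g 0.1727849551637175 q [ 0.2638  0.1827 -0.4436  2.1109  0.1025  0.8672 -1.5606]
rim centre scene [0.4475 0.0296 0.045 ]
the job is handed in; nothing more can be done
None
```

I did the job in the order asked and handed it in at about 16.3 s; the hand-in reported no verdict.

- **Tin:** I pulled it along the bench from inside against its wall, without lifting it, onto the mat. My circle fits put it about 3–6 mm off the mat centre, so it should have at least 15 mm of mat all round.
- **Cap:** I gripped the left cap's wing and turned it clockwise as seen from above. It gave freely past 18°, where any hard stop would have been, so I did not try the other way. I turned it to about 69.5° and lifted it with almost no resistance.
- **Last checks:**
  - The cap is still gripped (opening 0.17). The tool is at (0.435, 0.031), and the tin centre measured about (0.435, 0.031).
  - By calculation, the cap's lower edge is about 80 mm above the rim.
  - The right cap and the bystanders visible in the last pictures look unmoved.
- **Disagreement:** a rough eye-read of the rim centre in the last scene picture gave x = 0.4475, about 12 mm farther from the robot. I trusted the closer wrist-camera fits. Even if the rough figure is right, the tin would still be on the mat (about 9 mm of margin) and the cap over the tin, but off its middle.

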